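# Roll-test two rolling pins and reject the bent one

### The arm

A 7-joint arm with a two-finger parallel gripper is mounted at the origin on the work surface. World frame = base frame: x ahead of the robot, y to its left, z up, the work surface at z = 0. Lengths are in m, angles in degrees, forces in N, time in s.
With the tool pointing down it reaches from about 0.425 to 0.875 m from the base axis. Payload 4.7 kg.
Tool frame: the origin (TCP) lies on the front face of the gripper's body, between the roots of the fingers; the fingertips stand 70 mm ahead of it and the grasp point (between the pads) lies 51 mm ahead of it; z points along the fingers, x is the direction in which the jaws open and shut, and the axes are right-handed (so a half turn about z gives the same grasp; the last joint's range is limited). The gripper opens to 87 mm and grips with 3 to 60 N. Pads are 19 mm wide; open, the fingers measure 117 mm over their backs; the gripper's body (75 mm by 190 mm) begins 51 mm behind the grasp point.
Start: joints at [76.438, 18.392, -4.016, 83.108, 1.295, 78.541, -3.26], TCP at [0.161, -0.63, 0.292] pointing down, gripper open.
Joint ranges: [-163.93, 163.93], [-17.29, 119.83], [-79.2, 71.16], [3.27, 140.29], [-89.18, 269.18], [5.43, 117.66], [-154.24, 154.24]. Speed limits (degrees/s): [147.25, 147.25, 180, 180, 180, 180, 180].

### API

Orientations are given as [roll, pitch, yaw] about the fixed x, y, z axes, in that order (R = Rz(yaw) Ry(pitch) Rx(roll)).
In Python, from cell import * gives the robot as it stands. The module is installed in compiled form; this text tells all that it offers.
- The arm moves only by the shell command python3 -m crank 'ROWS' [FORCE]. ROWS is JSON, a list of rows, each a list of 7 numbers: the finger opening in mm, from 0 to 87, then the shift along the world's x, y, z in mm, then the turn, a rotation vector about the world's x, y, z in degrees. In form: [[gripper, dx, dy, dz, wx, wy, wz], ...]. A call has 1 to 8 rows; each row is the pose to reach, as a shift and turn from the pose measured when the call began; what a row does not reach only later rows make up. A row lasts 1/10 s, in which the tool goes at most 50 mm and 8.59 degrees, less where a joint would pass 70% of its speed; a pose out of reach is approached as far as the arm can. A call with a gripper value outside its range is refused whole. The fingers move at their own pace and stop on an object; FORCE is the grip in N (left out, the last holds). Time passes only in rows, so rows that repeat a pose let the fingers close. It gives the time, the measured TCP pose, the force and the opening at its end, in the units of the state.
- get_obs(): the state, without advancing time (a new reading comes with each control period).
- read_camera(name): name is "scene" or "top" or "wrist"; returns a dict with "img" (480x640x3 uint8, red, green, blue), "K" (3x3 intrinsics, pixels), "cam_to_world" (4x4, takes a point from camera to world coordinates). Camera axes: x right, y down, z forward; pixel columns grow to the right and rows downward; lengths in m; the calibration is good to about 2 mm. A picture is of the moment at which its call begins. There is no depth.
- sign_off(): hands the job in, once; it reports no verdict.
The state is a dict: "time_s": time; "qpos": joint angles; "joint_velocities": joint speeds; "effort": joint torques, N m; "tool_pos": TCP position; "tool_rot": TCP orientation; "force": force on the tool from outside, world axes, zero at the start; "wrist_torque": the same for the moment, N m; "grip_width": finger opening in m.
Only numpy, scipy, OpenCV 4.12 (cv2) and the standard library are available. Lean on these libraries where they do the work, as an engineer would, in place of code of your own. Each camera call takes 0.05 s, during which the arm holds its last target.

### The job

One of the two small rolling pins with thickness discs has a bent dowel. Roll each in turn on its discs from the front of the pastry board into the back half, so that it turns over and you see whose middle wobbles and lifts, and let no pin fall off the board. Lay the bent pin down in the cardboard scrap box without dropping it, leave the straight one lying in the back half of the board, and do not push the other things about.

Things in the scene. Friction and masses are not known exactly. Their poses are not given: they have to be found in the camera images.
- pin_1_mid (a point): Mid-length point, on the dowel's axis, of one of two rolling pins: 24 mm wooden dowel, 51 mm grey thickness disc (10 mm wide) on each end, 200 mm overall, 130 g. It rests and rolls on its discs. One dowel is straight, the other bent, its middle 4.5 mm off the line of the disc centres; which is which is not told. y axis along the pin; z up at the start, turns as it rolls.
- pin_2_mid (a point): Mid-length point, on the dowel's axis, of one of two rolling pins: 24 mm wooden dowel, 51 mm grey thickness disc (10 mm wide) on each end, 200 mm overall, 130 g. It rests and rolls on its discs. One dowel is straight, the other bent, its middle 4.5 mm off the line of the disc centres; which is which is not told. y axis along the pin; z up at the start, turns as it rolls.
- pin_1: Pin that carries pin_1_mid, same origin and axes. Starts across the board, 45 to 80 mm from its front edge, end to end with the other; either may be on the left. Half a turn = 80 mm of travel. Pushed at mid-length it rolls: the straight one's middle stays 25 mm above the board, and it runs on; the bent one's goes from 21 to 30 mm and back, and let go it rocks until its middle hangs lowest.
- pin_2: Pin that carries pin_2_mid, same origin and axes. Starts across the board, 45 to 80 mm from its front edge, end to end with the other; either may be on the left. Half a turn = 80 mm of travel. Pushed at mid-length it rolls: the straight one's middle stays 25 mm above the board, and it runs on; the bent one's goes from 21 to 30 mm and back, and let go it rocks until its middle hangs lowest.
- board_top (a point): Centre of the flat top face of the dark wooden pastry board, fixed: 360 mm deep (x) by 480 mm wide (y), top 20 mm above the cart. x points from the front edge near the robot to the back, y left, z up. A ledge 18 mm high runs along the back edge (inner face at x = +162 mm); the front and sides have none. The back half is x above 0.
- box_in (a point): The low open cardboard box for wood scraps, fixed, beside the board on the left or right: outside 270 mm (its x) by 170 mm (its y) by 60 mm high, walls and floor 4 mm. This point is the centre of its inner floor; the pin fits in lying along x.
- squeeze_bottle_c (a point): White plastic squeeze bottle, 62 mm diameter, 195 mm tall, at a back corner of the board; this point is on its axis 80 mm up. A bystander.
- canister_c (a point): Closed aluminium canister, 100 mm diameter, 138 mm tall, at a back corner of the board; this point is on its axis 60 mm up. A bystander.
- shaker_c (a point): Small glass shaker with a steel cap, 48 mm diameter, 85 mm tall, at the left side of the cart; this point is on its axis half-way up. A bystander.
- ramekin_c (a point): White ceramic ramekin, 90 mm diameter, 48 mm tall, near the robot at one side; this point is on its axis half-way up. A bystander.
- biscuit_cutter_c (a point): Steel biscuit cutter, a ring of 68 mm diameter, 30 mm tall, near the robot at one side; this point is its centre. A bystander.
- dipper_c (a point): Wooden honey dipper lying on the cart at the right side, 150 mm long, 30 mm thick head; this point is on its axis near mid-length. A bystander.
- loaf_pan_c (a point): Aluminium loaf pan, 250 x 130 x 65 mm, open on top, on the other side of the board from the cardboard box; not for the pin; this point is in its middle, 30 mm up. A bystander.

How it is judged:
By the outcome, as a careful person would: the job done as asked, in the order asked, and still so for the second after the job is handed in, with the robot touching nothing.
It also fails if it takes over 67 s, if anything falls off the work surface, if the arm or the gripper's body presses on something with over 40 N, if the wrist force passes 120 N, or if a joint passes its speed limit or range.

## Working session

There is one attempt and no reset: what is moved stays moved. The work goes in short steps, Python scripts to look and compute and a shell command to move; the robot and the scene stay as the last step left them, time stands still between calls to the robot, and variables do not carry over. Pictures are saved under pics/ and viewed, and the job is handed in when it is done.

```bash
mkdir -p pics; python3 - <<'E'
from cell import *
import cv2
o=get_obs()
for k in o: print(k,o[k])
for n in ["scene","top","wrist"]:
    c=read_camera(n); cv2.imwrite(f"pics/{n}0.png",c["img"][:,:,::-1]); print(n,c["K"].tolist(),c["cam_to_world"].round(4).tolist())
E
```

```text
time_s 0.0
qpos [76.43956579 18.43705532 -4.01588411 83.17340215  1.2966447  78.54017438
 -3.26029214]
joint_velocities [0.04749068 0.0017481  0.06505594 0.00376409 0.0277748  0.07249033
 0.03712889]
effort [ 2.33416386e-04 -4.91288602e+01 -4.03900445e-01 -3.12530959e+01
 -6.37785648e-02  4.36322833e-02  1.90002629e-04]
tool_pos [ 0.16115184 -0.62928442  0.2911973 ]
tool_rot [ 1.79992824e+02  1.05298665e-01 -7.56294854e+01]
force [-0.75211945  0.75548029  0.21596603]
wrist_torque [-0.01916129 -0.01641155  0.00358281]
grip_width 0.08689503996352389
scene [[566.7630438838424, 0.0, 316.5977909282111], [0.0, 566.7630438838424, 231.68780291675571], [0.0, 0.0, 1.0]] [[0.3963, 0.5338, -0.747, 1.6426], [0.9178, -0.2101, 0.3368, -0.5165], [0.0228, -0.8191, -0.5732, 0.9902], [0.0, 0.0, 0.0, 1.0]]
top [[444.24608317565844, 0.0, 324.9635774128919], [0.0, 444.24608317565844, 239.53424578969316], [0.0, 0.0, 1.0]] [[0.0114, -0.9987, 0.0504, 0.4107], [-0.9996, -0.0128, -0.0271, 0.0161], [0.0277, -0.0501, -0.9984, 1.3414], [0.0, 0.0, 0.0, 1.0]]
wrist [[431.1203066789021, 0.0, 320.28574912827435], [0.0, 431.1203066789021, 241.05441040715456], [0.0, 0.0, 1.0]] [[0.2482, -0.9364, -0.2481, 0.2283], [-0.9687, -0.2405, -0.0614, -0.613], [-0.0022, 0.2555, -0.9668, 0.3847], [0.0, 0.0, 0.0, 1.0]]
```

View pics/top0.png

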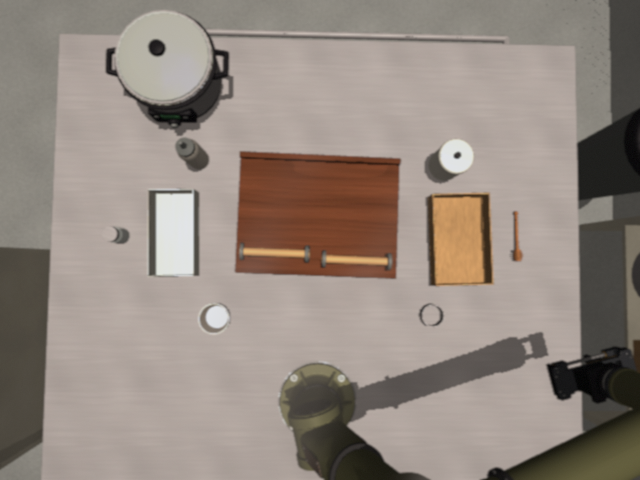

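View pics/scene0.png

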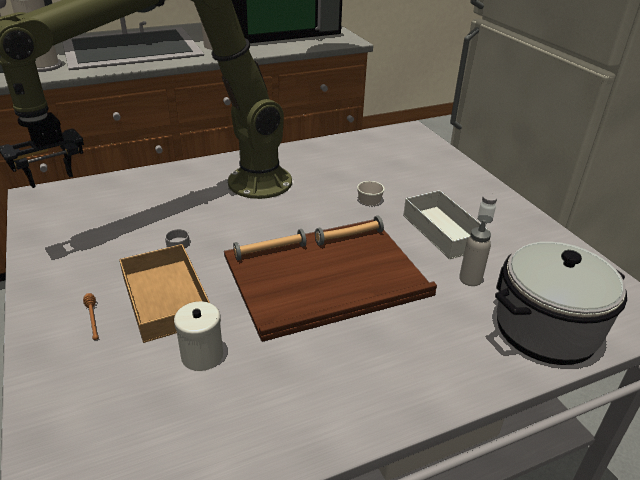

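Top view: board at columns 236–400, rows 152–278. Pins run (241,252)–(307,254) and (323,260)–(391,263). The cardboard box is on the right, at columns 428–493 and rows 193–286.

```bash
cat > h.py <<'E'
from cell import *
import cv2, numpy as np
def p2w(c,u,v,z):
    K=c["K"];T=np.array(c["cam_to_world"])
    d=T[:3,:3]@np.linalg.solve(K,np.array([u,v,1.]));o=T[:3,3]
    return o+d*(z-o[2])/d[2]
def w2p(c,P):
    T=np.array(c["cam_to_world"]);q=c["K"]@(T[:3,:3].T@(np.array(P,float)-T[:3,3]));return q[:2]/q[2]
def crop(c,name,x0,y0,x1,y1,s):
    im=cv2.resize(c["img"][y0:y1,x0:x1,::-1],None,fx=s,fy=s,interpolation=cv2.INTER_CUBIC);cv2.imwrite("pics/"+name,im)
E
python3 - <<'E'
from h import *
c=read_camera("top"); crop(c,"t1.png",230,140,400,285,4.5)
crop(c,"t1b.png",400,130,530,330,3)
crop(read_camera("scene"),"s1.png",215,205,445,345,3.4)
E
```

```text
(no output)
```

View pics/t1.png

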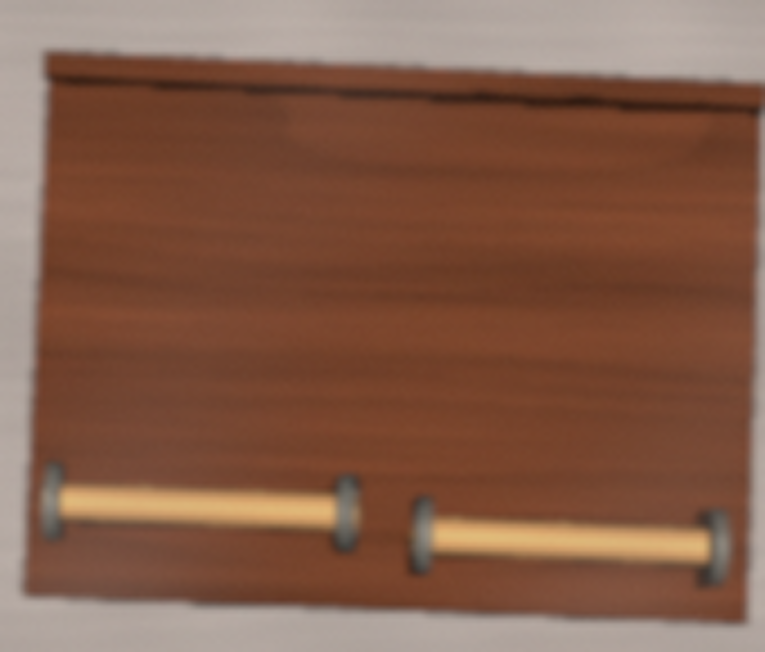

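View pics/t1b.png

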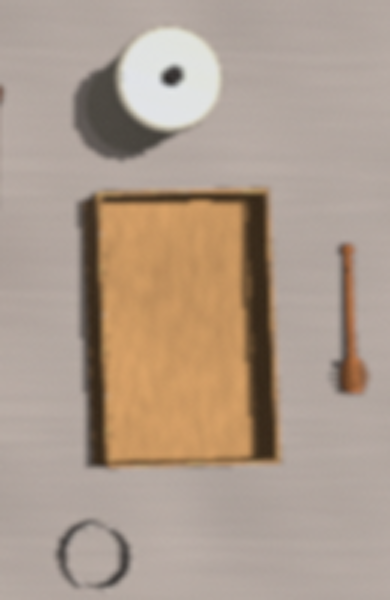

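View pics/s1.png

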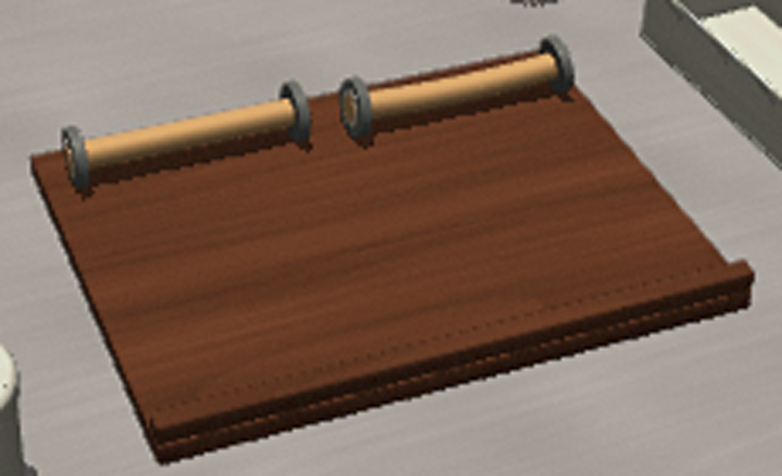

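In the crops both pins show four clear discs: left pin (52,500) and (346,512), right pin (423,535) and (715,547). The box rim is also clear.

```bash
python3 - <<'E'
from h import *
c=read_camera("top")
np.set_printoptions(precision=4,suppress=True)
f=lambda u,v,z,s=4.5,a=230,b=140: p2w(c,u/s+a,v/s+b,z)
g=lambda u,v,z: f(u,v,z,3,400,130)
FL,FR=f(25,595,.02),f(745,621,.02); BL,BR=f(47,53,.038),f(765,88,.038)
print("board",FL,FR,BL,BR,np.linalg.norm(FL-FR),np.linalg.norm((BL-FL)[:2]), "yaw",np.degrees(np.arctan2(-(FL-FR)[0],(FL-FR)[1])))
for n,a,b in(("L",(52,500),(346,512)),("R",(423,535),(715,547))):
    A,B=f(*a,.045),f(*b,.045);print(n,A,B,(A+B)/2,np.linalg.norm(A-B),np.degrees(np.arctan2(-(A-B)[0],(A-B)[1])))
R=[g(95,191,.06),g(268,190,.06),g(280,462,.06),g(102,465,.06)]
print("box",R,np.mean(R,0),np.linalg.norm(R[0]-R[1]),np.linalg.norm(R[1]-R[2]),np.linalg.norm(R[2]-R[3]))
print("inner floor front", g(105,460,.004), g(253,460,.004),g(100,200,.004),g(245,200,.004))
print("canister",g(168,78,.138),"cutter",g(93,555,.03),"ram",p2w(c,215,318,.048),"bottle",p2w(c,187,147,.19))
E
```

```text
board [0.3774 0.2432 0.02  ] [ 0.3654 -0.2315  0.02  ] [0.7327 0.2333 0.038 ] [ 0.718  -0.2402  0.038 ] 0.474783764363296 0.35543981958743787 yaw -1.4564788097038748
L [0.4394 0.2228 0.045 ] [0.4339 0.0332 0.045 ] [0.4366 0.128  0.045 ] 0.18976931299667252 -1.6559628821768544
R [ 0.4196 -0.0169  0.045 ] [ 0.414 -0.207  0.045] [ 0.4168 -0.112   0.045 ] 0.19018204914328993 -1.6864712226164902
box [array([ 0.6137, -0.3292,  0.06  ]), array([ 0.6173, -0.4996,  0.06  ]), array([ 0.3523, -0.5094,  0.06  ]), array([ 0.3477, -0.3358,  0.06  ])] [ 0.4827 -0.4185  0.06  ] 0.17045760748241742 0.2651757400155095 0.17367171034854717
inner floor front [ 0.35   -0.3543  0.004 ] [ 0.3515 -0.5048  0.004 ] [ 0.6134 -0.3494  0.004 ] [ 0.6157 -0.4984  0.004 ]
canister [ 0.7071 -0.376   0.138 ] cutter [ 0.2579 -0.3351  0.03  ] ram [0.2464 0.2943 0.048 ] bottle [0.7052 0.3465 0.19  ]
```

Everything matches the stated sizes: the board is about 475 × 360 mm at yaw −1.6°, and the box is about 170 × 265 mm. The mid-points are left pin (0.437, 0.128) and right pin (0.417, −0.112). I'll straddle each dowel with the fingers along x as a loose cage and roll it back. First I move over the right pin.

```bash
python3 -m crank '[[87,30,40,0,0,0,8],[87,60,80,0,0,0,16],[87,90,120,0,0,0,24],[87,120,160,0,0,0,32],[87,150,200,0,0,0,40],[87,180,240,0,0,0,48],[87,210,280,0,0,0,56],[87,240,320,0,0,0,64]]' 20
```

```text
time_s: 1.1
tool_pos: [0.4021, -0.3078, 0.2922]
tool_rot: [179.9, 0.0, -11.3]
force: [1.9, -0.2, 0.4]
grip_width: 0.087
```

```bash
python3 -m crank '[[87,7,45,-20,0,0,5],[87,10,90,-50,0,0,9.6],[87,13,140,-80,0,0,9.6],[87,15,180,-100,0,0,9.6],[87,15,196,-110,0,0,9.6],[87,15,196,-110,0,0,9.6]]'
python3 - <<'E'
from h import *
c=read_camera("wrist"); cv2.imwrite("pics/w1.png",c["img"][:,:,::-1])
print(get_obs()["tool_pos"],get_obs()["tool_rot"],c["cam_to_world"][:3,3])
for n,P in (("mid",[.4168,-.112,.045]),("l",[.4196,-.0169,.045]),("r",[.414,-.207,.045]),("lp",[.4339,.0332,.045])): print(n,w2p(c,P))
E
```

```text
time_s: 1.7
tool_pos: [0.4159, -0.1078, 0.1804]
tool_rot: [-180.0, 0.2, -1.3]
force: [0.5, 0.5, 0.3]
grip_width: 0.0869
[ 0.41657273 -0.11035062  0.18160919] [ 1.79942077e+02  8.41723633e-02 -1.50149336e+00] [ 0.41734694 -0.03904759  0.27386122]
mid [323.7125488  263.00584898]
l [325.22014445  81.54845428]
r [322.47811286 411.0069224 ]
lp [353.42522971 -32.24584379]
```

View pics/w1.png

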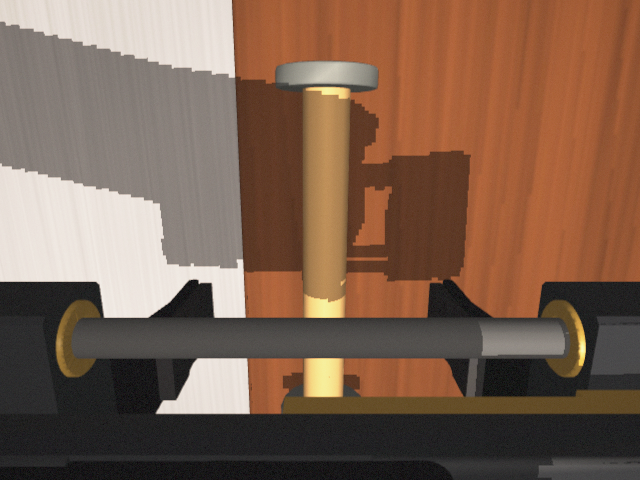

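The wrist view shows the dowel at column 325, midway between the fingers (212 and 430), as predicted. Next I lower the open fingers around it and narrow the cage.

```bash
python3 -m crank '[[87,0,0,-30,0,0,0],[87,0,0,-60,0,0,0],[60,0,0,-79,0,0,0],[40,0,0,-79,0,0,0],[40,0,0,-79,0,0,0],[40,0,0,-79,0,0,0]]'
python3 - <<'E'
from h import *
cv2.imwrite("pics/w2.png",read_camera("wrist")["img"][:,:,::-1]); crop(read_camera("scene"),"s2.png",215,185,415,305,4)
E
```

```text
time_s: 2.35
tool_pos: [0.4177, -0.1112, 0.1041]
tool_rot: [179.9, -0.1, -1.6]
force: [0.1, -0.2, 1.1]
grip_width: 0.0628
```

View pics/w2.png

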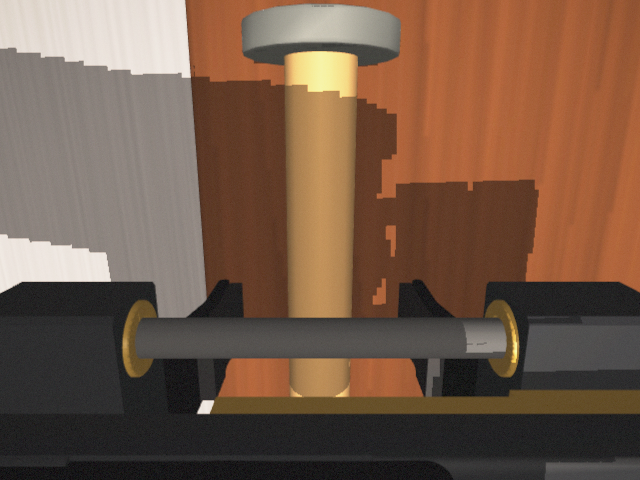

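View pics/s2.png

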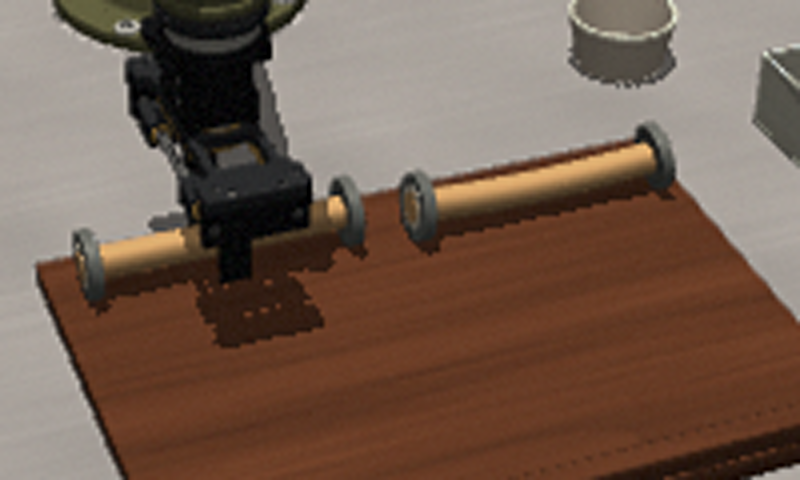

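The cage is around the dowel with nothing touching. I finish narrowing it and roll about half a turn.

```bash
python3 -m crank '[[40,0,0,-2,0,0,0],[40,0,0,-2,0,0,0],[40,10,0,-2,0,0,0],[40,25,-1,-2,0,0,0],[40,40,-1,-2,0,0,0],[40,55,-2,-2,0,0,0],[40,70,-2,-2,0,0,0],[40,85,-2,-2,0,0,0]]'
python3 - <<'E'
from h import *
cv2.imwrite("pics/w3.png",read_camera("wrist")["img"][:,:,::-1]); crop(read_camera("scene"),"s3.png",215,185,415,305,4)
E
```

```text
time_s: 3.25
tool_pos: [0.5039, -0.113, 0.1018]
tool_rot: [179.9, -0.1, -1.5]
force: [-0.3, 0.6, -0.8]
grip_width: 0.0399
```

View pics/w3.png

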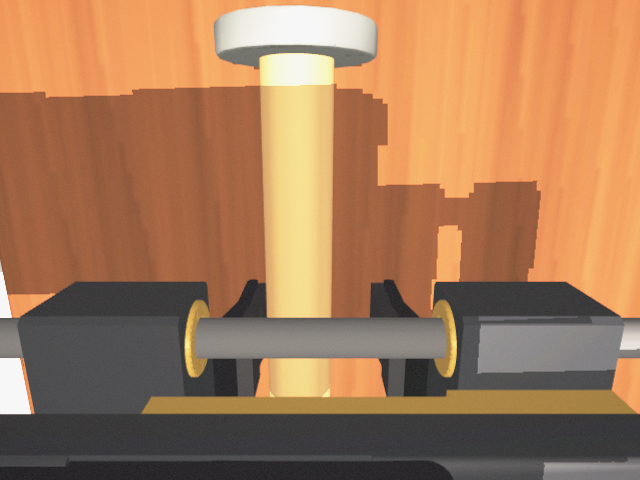

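View pics/s3.png

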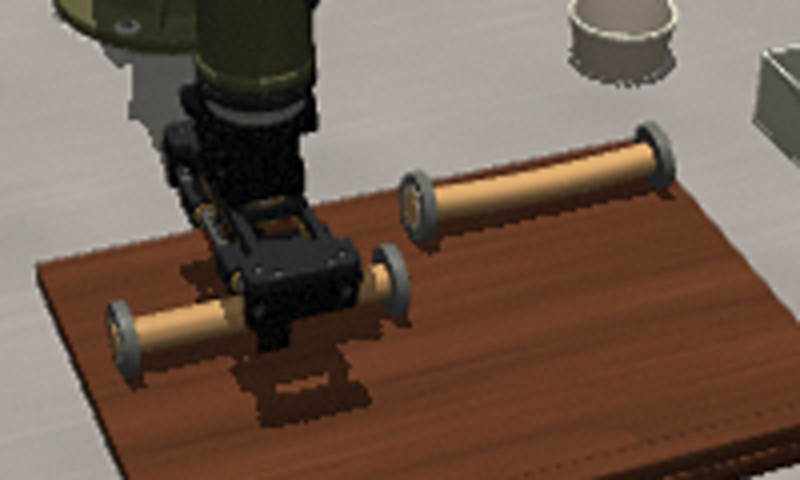

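After half a turn the right pin's dowel still looks the same (about 63 px wide, evenly straight). I go on a quarter turn, where a bend would bow sideways.

```bash
python3 -m crank '[[40,15,0,0,0,0,0],[40,30,-1,0,0,0,0],[40,43,-1,0,0,0,0]]'
python3 - <<'E'
from h import *
cv2.imwrite("pics/w4.png",read_camera("wrist")["img"][:,:,::-1])
E
python3 -m crank '[[40,15,0,0,0,0,0],[40,30,-1,0,0,0,0],[40,40,-1,0,0,0,0],[40,50,-1,0,0,0,0],[40,60,-2,0,0,0,0],[40,70,-2,0,0,0,0],[40,78,-2,0,0,0,0],[40,82,-2,0,0,0,0]]'
python3 - <<'E'
from h import *
cv2.imwrite("pics/w5.png",read_camera("wrist")["img"][:,:,::-1]); crop(read_camera("scene"),"s5.png",215,185,415,305,4)
a=cv2.imread("pics/w4.png");b=cv2.imread("pics/w5.png");cv2.imwrite("pics/w45.png",cv2.resize(np.vstack([a[:400],b[:400]]),None,fx=.75,fy=.75))
E
```

```text
time_s: 3.65
tool_pos: [0.5482, -0.1138, 0.1019]
tool_rot: [179.9, -0.2, -1.5]
force: [-0.3, 0.5, 1.0]
grip_width: 0.0401
time_s: 4.5
tool_pos: [0.6329, -0.1154, 0.1023]
tool_rot: [180.0, -0.3, -1.5]
force: [0.5, 0.0, 0.3]
grip_width: 0.0401
```

View pics/w45.png

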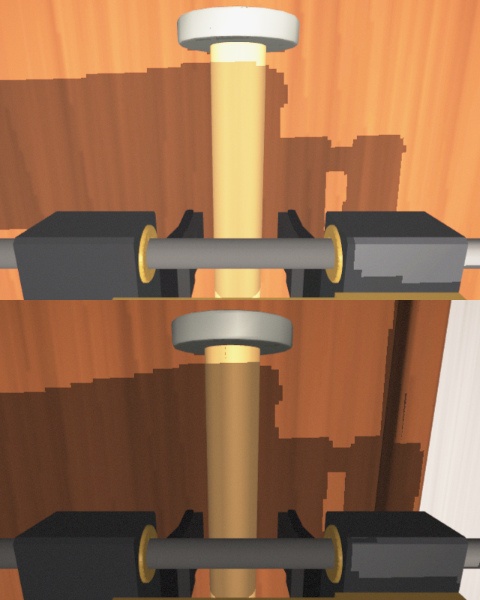

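View pics/s5.png

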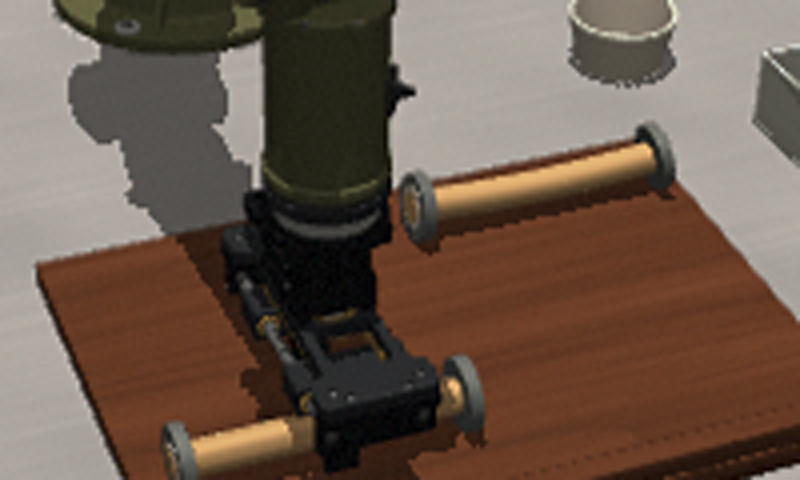

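Right pin: the dowel edges stay straight and centred through more than 1¼ turns. It is caged at x ≈ 0.625 in the back half. I open gently, rise and check that it stays.

```bash
python3 -m crank '[[40,0,0,0,0,0,0],[40,0,0,0,0,0,0],[56,0,0,0,0,0,0],[56,0,0,0,0,0,0],[56,0,0,25,0,0,0],[56,0,0,60,0,0,0],[56,0,0,90,0,0,0]]'
python3 - <<'E'
from h import *
cv2.imwrite("pics/w6.png",read_camera("wrist")["img"][:,:,::-1])
c=read_camera("top");crop(c,"t6.png",230,140,400,285,4.5)
E
```

```text
time_s: 5.3
tool_pos: [0.6325, -0.1153, 0.1935]
tool_rot: [180.0, -0.3, -1.5]
force: [1.3, 0.1, 1.2]
grip_width: 0.0559
```

View pics/w6.png

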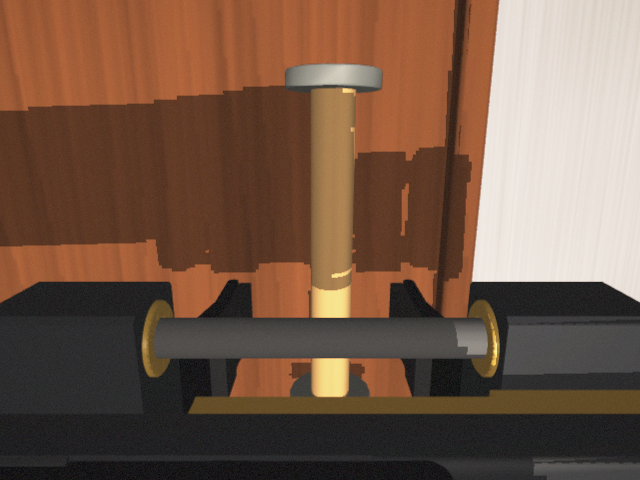

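View pics/t6.png

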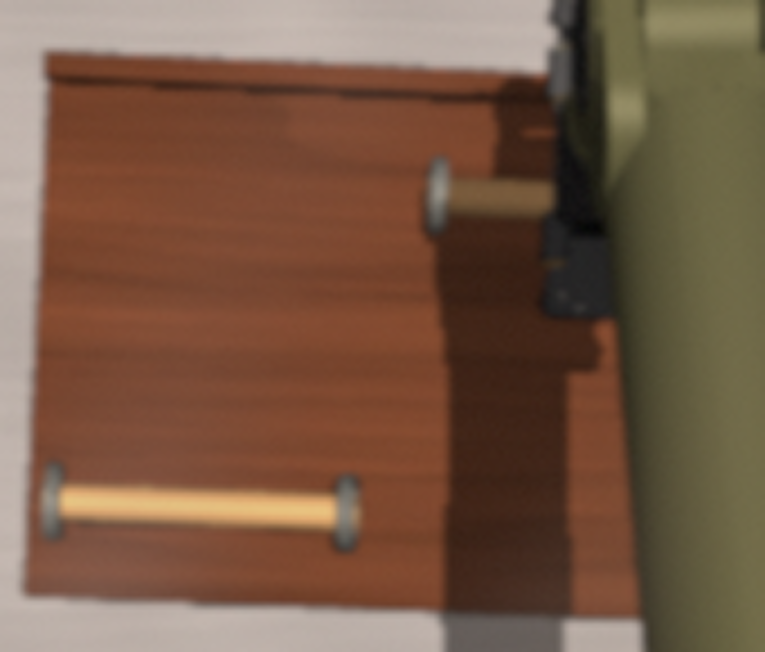

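The right pin lies at (332, 80–390) between the fingers in the back half, and any drift is small and towards the ledge. On to the left pin.

```bash
python3 -m crank '[[70,-30,38,0,0,0,0],[87,-60,75,0,0,0,0],[87,-90,112,0,0,0,0],[87,-120,150,0,0,0,0],[87,-150,186,0,0,0,0],[87,-178,221,-5,0,0,0],[87,-196,243,-10,0,0,0],[87,-196,243,-10,0,0,0]]'
python3 - <<'E'
from h import *
c=read_camera("wrist");cv2.imwrite("pics/w7.png",c["img"][:,:,::-1])
print(get_obs()["tool_pos"],get_obs()["tool_rot"])
c=read_camera("top");crop(c,"t7.png",230,140,400,285,4.5)
E
```

```text
time_s: 6.2
tool_pos: [0.4359, 0.1309, 0.1866]
tool_rot: [179.8, -0.7, -1.1]
force: [-0.3, 1.0, 0.3]
grip_width: 0.087
[0.43774434 0.12886968 0.18708474] [179.80679686  -0.79793936  -1.26660705]
```

View pics/w7.png

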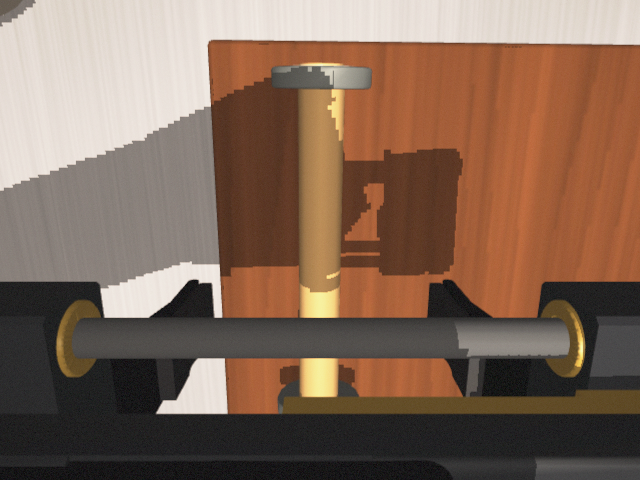

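View pics/t7.png

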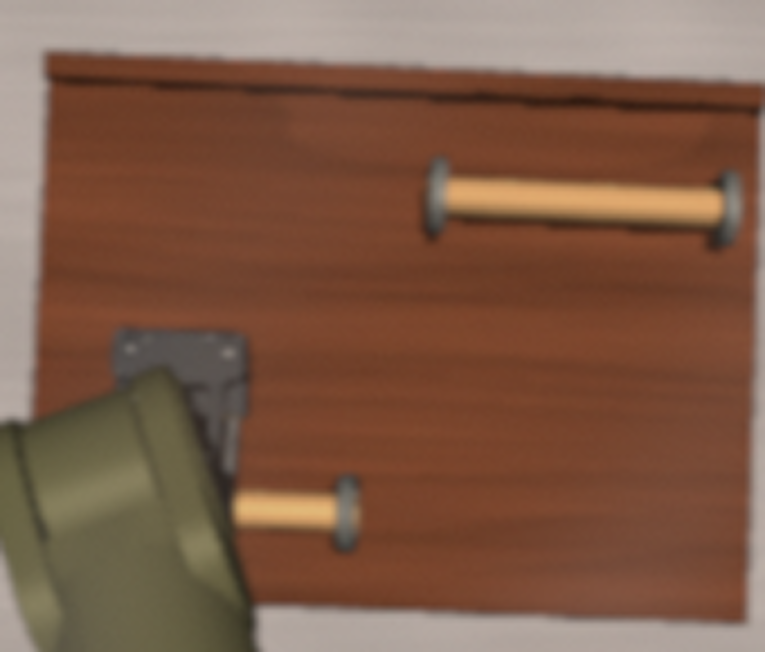

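The right pin has not moved since release (disc still at (437,197) in the crop). The left dowel sits at column 320, centred. I lower and narrow the cage.

```bash
python3 -m crank '[[87,0,0,-35,0,0,0],[87,0,0,-70,0,0,0],[70,0,0,-85,0,0,0],[40,0,0,-85,0,0,0],[40,0,0,-85,0,0,0],[40,0,0,-85,0,0,0],[40,0,0,-85,0,0,0],[40,0,0,-85,0,0,0]]'
python3 - <<'E'
from h import *
cv2.imwrite("pics/w8.png",read_camera("wrist")["img"][:,:,::-1])
E
python3 -m crank '[[40,10,0,0,0,0,0],[40,25,-1,0,0,0,0],[40,38,-1,0,0,0,0],[40,48,-1,0,0,0,0]]'
python3 - <<'E'
from h import *
cv2.imwrite("pics/w9.png",read_camera("wrist")["img"][:,:,::-1])
a=cv2.imread("pics/w8.png");b=cv2.imread("pics/w9.png");cv2.imwrite("pics/w89.png",cv2.resize(np.vstack([a[:400],b[:400]]),None,fx=.75,fy=.75))
E
```

```text
time_s: 7.1
tool_pos: [0.4396, 0.1276, 0.1032]
tool_rot: [179.8, -0.9, -1.4]
force: [-0.5, -1.2, -0.0]
grip_width: 0.047
time_s: 7.55
tool_pos: [0.4889, 0.1265, 0.1032]
tool_rot: [179.8, -0.9, -1.5]
force: [0.5, 0.4, 0.2]
grip_width: 0.0402
```

View pics/w89.png

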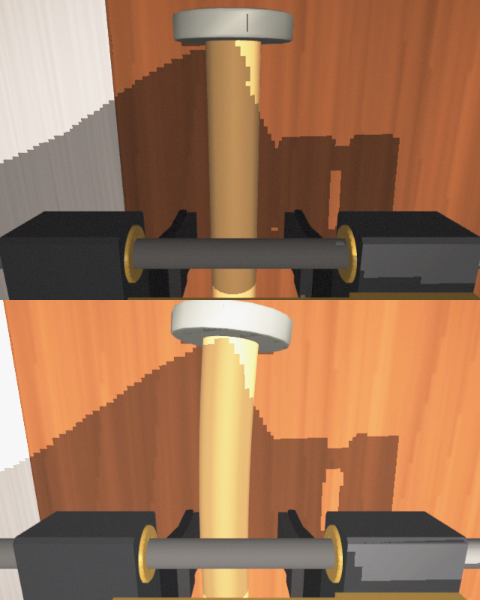

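After a quarter turn the left dowel is clearly bowed and its disc tilted (second picture, (200–255, 340–590)). I take it on to half and then a full turn, looking at its middle.

```bash
python3 -m crank '[[40,15,0,0,0,0,0],[40,28,-1,0,0,0,0],[40,38,-1,0,0,0,0]]'
python3 - <<'E'
from h import *
cv2.imwrite("pics/w10.png",read_camera("wrist")["img"][:,:,::-1])
crop(read_camera("scene"),"s10.png",215,185,415,305,4)
E
python3 -m crank '[[40,15,0,0,0,0,0],[40,30,-1,0,0,0,0],[40,42,-1,0,0,0,0],[40,54,-1,0,0,0,0],[40,66,-2,0,0,0,0],[40,75,-2,0,0,0,0],[40,79,-2,0,0,0,0],[40,79,-2,0,0,0,0]]'
python3 - <<'E'
from h import *
cv2.imwrite("pics/w11.png",read_camera("wrist")["img"][:,:,::-1])
a=cv2.imread("pics/w10.png");b=cv2.imread("pics/w11.png");cv2.imwrite("pics/w1011.png",cv2.resize(np.vstack([a[:400],b[:400]]),None,fx=.75,fy=.75))
E
```

```text
time_s: 7.9
tool_pos: [0.5292, 0.1253, 0.1032]
tool_rot: [179.9, -1.0, -1.5]
force: [-0.7, -0.5, -1.0]
grip_width: 0.0397
time_s: 8.8
tool_pos: [0.6088, 0.1236, 0.1032]
tool_rot: [180.0, -1.0, -1.6]
force: [-1.1, 0.1, -0.3]
grip_width: 0.0401
```

View pics/w1011.png

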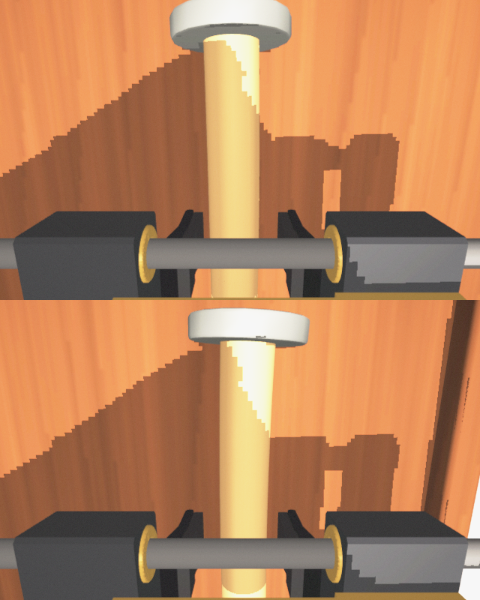

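View pics/s10.png

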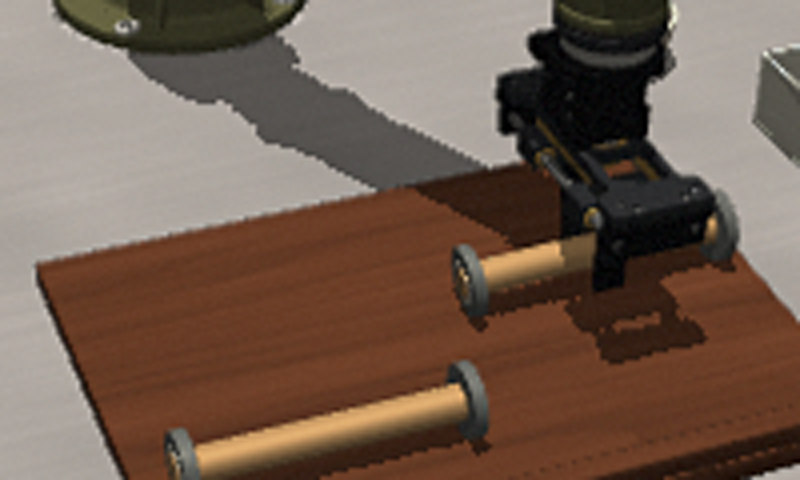

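The bent pin is the left one. At half turn its middle is lifted (wider, nearer the camera) and at a full turn it is low again. I now lower to axis height and grip it at mid-length.

```bash
python3 -m crank '[[40,0,0,-4,0,1,0],[34,0,0,-8,0,1,0],[28,0,0,-8,0,1,0],[15,0,0,-8,0,1,0],[15,0,0,-8,0,1,0],[15,0,0,-8,0,1,0],[15,0,0,-8,0,1,0],[15,0,0,-8,0,1,0]]' 30
python3 - <<'E'
from h import *
cv2.imwrite("pics/w12.png",read_camera("wrist")["img"][:,:,::-1])
E
```

```text
time_s: 9.65
tool_pos: [0.6082, 0.1236, 0.0952]
tool_rot: [179.9, -0.0, -1.5]
force: [-0.8, -0.2, -0.9]
grip_width: 0.0228
```

View pics/w12.png

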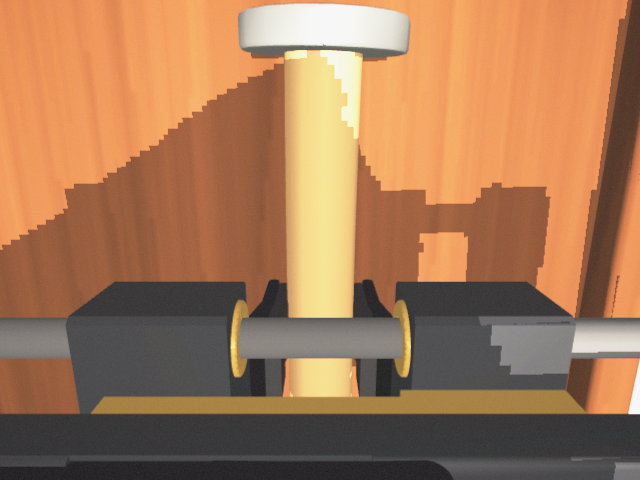

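The pin is gripped (opening 22.8 mm, dowel at column 321). Lifting straight up.

```bash
python3 -m crank '[[15,0,0,10,0,0,0],[15,0,0,30,0,0,0],[15,0,0,60,0,0,0],[15,0,0,95,0,0,0],[15,0,0,130,0,0,0],[15,0,0,155,0,0,0],[15,0,0,160,0,0,0]]'
python3 - <<'E'
from h import *
cv2.imwrite("pics/w13.png",read_camera("wrist")["img"][:,:,::-1])
crop(read_camera("scene"),"s13.png",215,145,455,325,3.3)
E
```

```text
time_s: 10.4
tool_pos: [0.6097, 0.1245, 0.2597]
tool_rot: [180.0, -0.4, -1.5]
force: [0.5, 0.4, -0.8]
grip_width: 0.0233
```

View pics/s13.png

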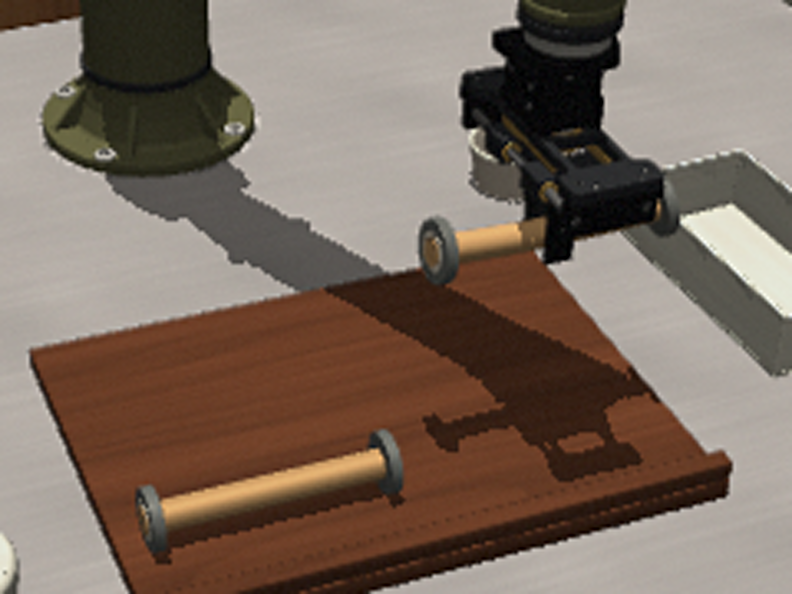

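View pics/w13.png

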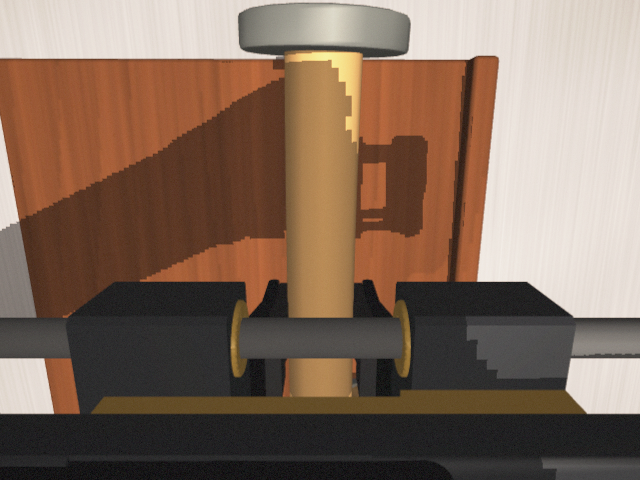

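The pin is held level and firmly. I swing it over to the box and turn it to lie along x.

```bash
python3 -m crank '[[15,-5,-20,0,0,0,-3],[15,-12,-55,0,0,0,-9],[15,-22,-95,0,0,0,-15],[15,-32,-135,0,0,0,-21.5],[15,-41,-175,0,0,0,-28],[15,-50,-215,0,0,0,-34.5],[15,-60,-255,0,0,0,-41],[15,-69,-295,0,0,0,-47.5]]'
python3 -c "
from cell import *;o=get_obs();print(o['tool_pos'],o['tool_rot'],o['qpos'])"
```

```text
time_s: 11.3
tool_pos: [0.5378, -0.1727, 0.2541]
tool_rot: [179.8, 0.0, -49.3]
force: [0.7, -0.3, -1.7]
grip_width: 0.0234
[ 0.53777412 -0.17270153  0.2541258 ] [ 1.79829859e+02  3.37757315e-02 -4.93141570e+01] [ 42.04724212  11.55338502 -30.45318369  97.52211863   6.22338242
  72.71057634 -39.07981255]
```

```bash
python3 -m crank '[[15,-9,-40,0,0,0,-6.5],[15,-18,-80,0,0,0,-13],[15,-27,-120,0,0,0,-19.5],[15,-36,-160,0,0,0,-26],[15,-45,-200,0,0,0,-32.5],[15,-52,-232,0,0,0,-37],[15,-55,-246,0,0,0,-38.9],[15,-55,-246,0,0,0,-38.9]]'
python3 - <<'E'
from h import *
c=read_camera("wrist");cv2.imwrite("pics/w14.png",c["img"][:,:,::-1])
c=read_camera("top");crop(c,"t14.png",380,130,550,330,3)
o=get_obs();print(o['tool_pos'],o['tool_rot'],o['qpos'])
E
```

```text
time_s: 12.1
tool_pos: [0.481, -0.4203, 0.2521]
tool_rot: [179.7, 0.1, -88.4]
force: [0.8, -0.3, -1.9]
grip_width: 0.0234
[ 0.48354795 -0.41641544  0.25309614] [179.8035228    0.2005051  -88.02910529] [ 52.37454658  19.23368663 -17.6053618   87.29333359   5.8898247
  74.66880127 -53.92306769]
```

View pics/w14.png

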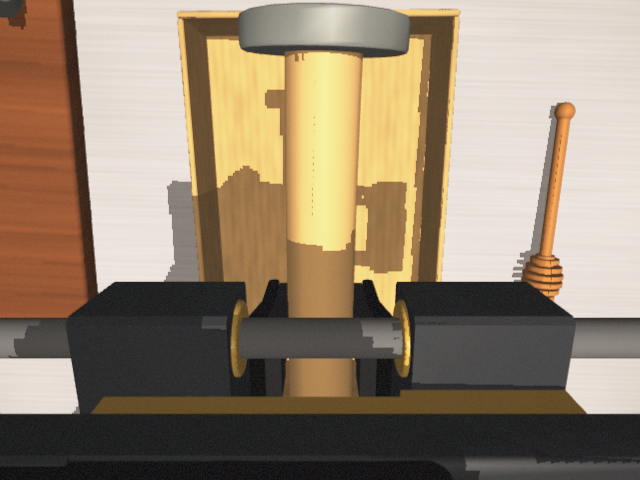

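View pics/t14.png

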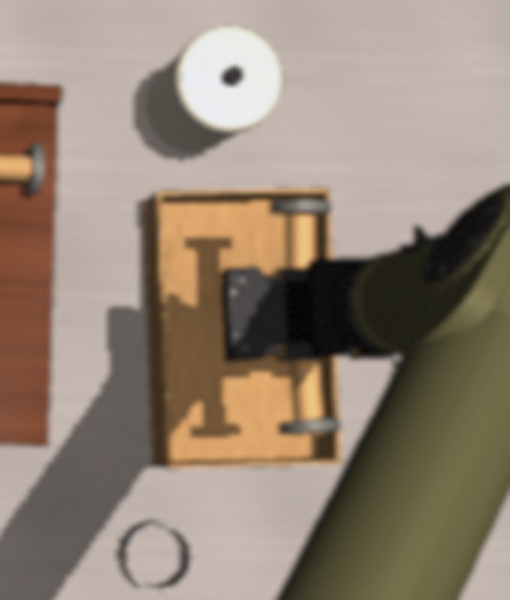

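```bash
python3 - <<'E'
from h import *
c=read_camera("top")
for u,v in((300,205),(310,425)): print(p2w(c,u/3+380,v/3+130,.205))
o=get_obs();print(o['tool_pos'])
E
python3 -m crank '[[15,0,-1,-30,0,0,0],[15,0,-1,-65,0,0,0],[15,0,-1,-100,0,0,0],[15,0,-1,-130,0,0,0],[15,0,-1,-150,0,0,0],[15,0,-1,-160,0,0,0]]'
```

```text
[ 0.58046685 -0.41666589  0.205     ]
[ 0.39035212 -0.42415885  0.205     ]
[ 0.48405959 -0.41583303  0.25356812]
time_s: 12.85
tool_pos: [0.4844, -0.4134, 0.0915]
tool_rot: [179.7, 0.4, -87.7]
force: [0.2, -0.2, -0.6]
grip_width: 0.0233
```

The pin spans x 0.385–0.585 and is centred in y, inside the box (x 0.352–0.614). I set it down the last 12 mm slowly.

```bash
python3 -m crank '[[15,0,0,-4,0,0,0],[15,0,0,-8,0,0,0],[15,0,0,-10,0,0,0],[15,0,0,-10,0,0,0]]'
python3 -m crank '[[15,0,0,-1,0,0,0],[15,0,0,-2,0,0,0],[15,0,0,-2,0,0,0]]'
python3 - <<'E'
from h import *
c=read_camera("wrist");cv2.imwrite("pics/w15.png",c["img"][:,:,::-1])
crop(read_camera("scene"),"s15.png",100,200,260,360,4)
E
```

```text
time_s: 13.25
tool_pos: [0.4848, -0.4137, 0.0822]
tool_rot: [179.8, 0.3, -87.7]
force: [-0.6, 0.2, -0.7]
grip_width: 0.0234
time_s: 13.55
tool_pos: [0.4848, -0.4138, 0.0804]
tool_rot: [179.8, 0.3, -87.7]
force: [-0.4, -0.3, -1.1]
grip_width: 0.0232
```

View pics/w15.png

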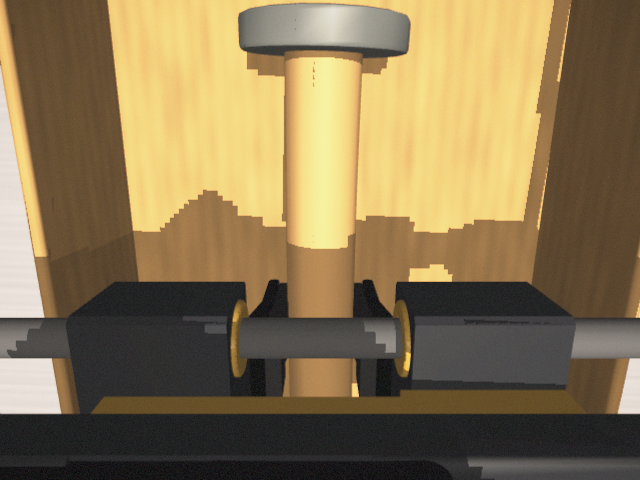

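View pics/s15.png

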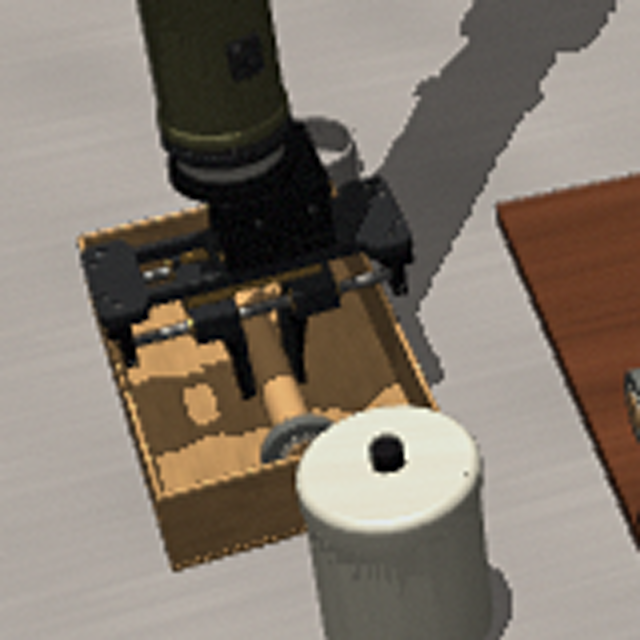

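```bash
python3 -m crank '[[15,0,0,-1,0,0,0],[15,0,0,-1,0,0,0]]'; python3 -m crank '[[15,0,0,-1,0,0,0],[15,0,0,-1,0,0,0]]'
```

```text
time_s: 13.85
tool_pos: [0.4847, -0.4138, 0.0792]
tool_rot: [179.8, 0.3, -87.7]
force: [0.1, -0.5, -1.5]
grip_width: 0.0233
time_s: 14.05
tool_pos: [0.4849, -0.4138, 0.0789]
tool_rot: [179.8, 0.3, -87.7]
force: [-2.7, 0.4, 4.6]
grip_width: 0.0235
```

Contact is felt (+4.6 N, up from −1.5 N), so the discs are on the floor. I open and rise straight up.

```bash
python3 -m crank '[[26,0,0,0,0,0,0],[32,0,0,0,0,0,0],[44,0,0,0,0,0,0],[50,0,0,0,0,0,0],[50,0,0,0,0,0,0],[50,0,0,10,0,0,0],[50,0,0,30,0,0,0],[50,0,0,60,0,0,0]]'
python3 -m crank '[[50,0,0,40,0,0,0],[50,0,0,80,0,0,0],[50,0,0,120,0,0,0],[50,0,0,150,0,0,0],[50,0,0,150,0,0,0]]'
python3 - <<'E'
from h import *
c=read_camera("wrist");cv2.imwrite("pics/w16.png",c["img"][:,:,::-1])
cv2.imwrite("pics/t16.png",read_camera("top")["img"][:,:,::-1])
cv2.imwrite("pics/s16.png",read_camera("scene")["img"][:,:,::-1])
E
```

```text
time_s: 14.85
tool_pos: [0.484, -0.4131, 0.1384]
tool_rot: [179.6, 0.4, -87.7]
force: [0.4, -0.9, -0.3]
grip_width: 0.0502
time_s: 15.35
tool_pos: [0.4859, -0.4142, 0.2953]
tool_rot: [-179.9, 0.0, -87.7]
force: [0.2, -0.1, 0.1]
grip_width: 0.0498
```

View pics/w16.png

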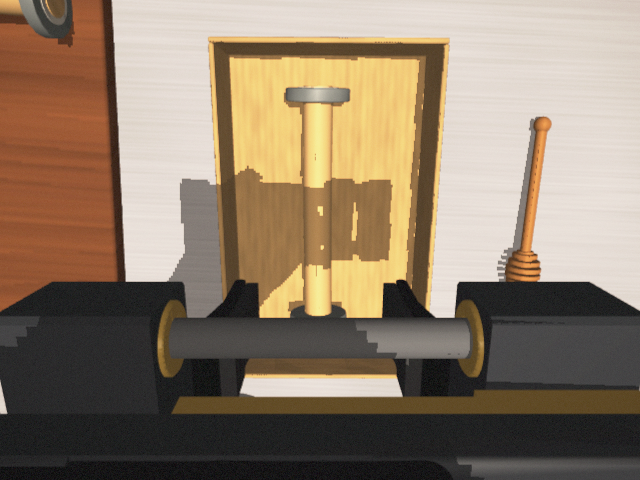

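View pics/t16.png

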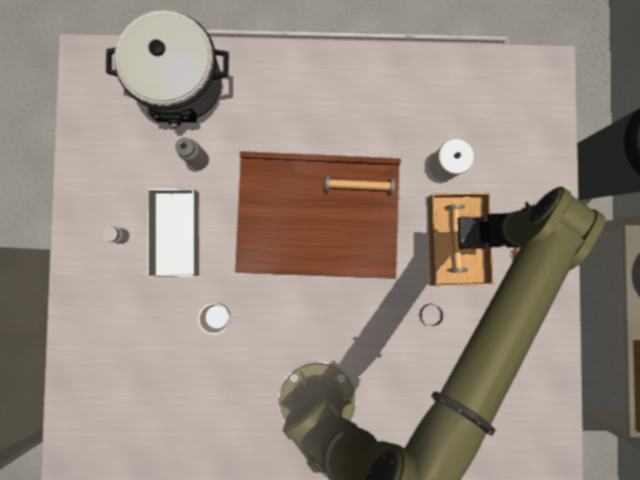

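View pics/s16.png

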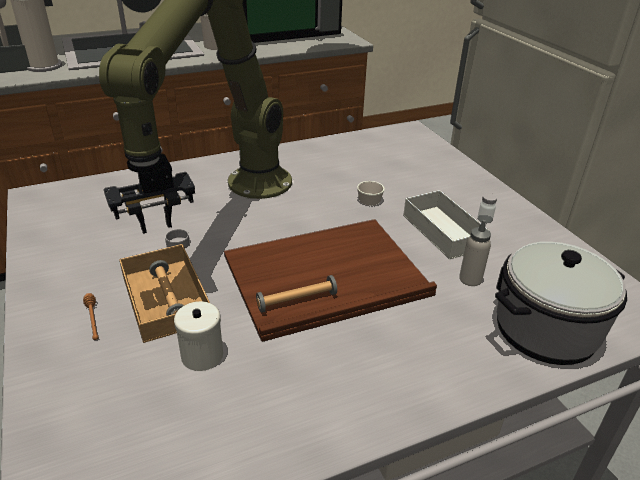

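The bent pin lies flat in the box, with discs at (455,208) and (457,268) in the top view. The straight pin is still in the back half at (327,184)–(392,186), and the bystanders are where they were.

```bash
python3 - <<'E'
from h import *
c=read_camera("top");print(p2w(c,327,184,.045),p2w(c,391,186,.045))
a=cv2.imread("pics/top0.png").astype(int);b=c["img"][:,:,::-1].astype(int)
d=abs(a-b).max(2)
for n,(x0,y0,x1,y1) in dict(bottle=(170,130,210,172),canister=(438,138,478,175),shaker=(100,220,132,248),ram=(192,298,238,340),cutter=(415,300,447,330),pan=(142,182,203,282)).items(): print(n,d[y0:y1,x0:x1].max())
print(get_obs()["time_s"]); sign_off()
E
```

```text
[ 0.63980106 -0.02320294  0.045     ] [ 0.63692915 -0.21234144  0.045     ]
bottle 16
canister 18
shaker 16
ram 17
cutter 50
pan 18
15.55
the job is handed in; nothing more can be done
```

The bent pin was the one that started on the left. It is now lying in the cardboard box, the straight pin is resting in the back half of the board, and I have handed the job in.

- **Rolling:** I rolled each pin more than 160 mm, about a full turn, from the front of the board into the back half, held loosely between the open fingers. The right pin's dowel looked straight the whole way. The left pin's bowed sideways at a quarter turn, lifted in the middle at half a turn, and was low again after a full turn.
- **Placing the bent pin:** I gripped it at mid-length, carried it level, and lowered it until I felt contact with the box floor (+4.6 N). Only then did I open the fingers and rise clear. The pictures afterwards show it lying flat inside the box.
- **Straight pin:** It rests at about x = 0.638 m, roughly 90 mm past the board's centre line, and has not moved since I let go of it.
- **Other things:** Comparing the top view before and after, the bottle, canister, shaker, ramekin and loaf pan show no change beyond image noise. The biscuit cutter's patch differs a little more (50 against about 17), but it looks to be in the same place and the gripper never came near it. I suspect the arm's shadow but did not confirm it. The honey dipper was partly hidden by the arm in the last top view, and looks unmoved in the scene picture.
- **Limits:** The job took about 15.6 s, and the wrist forces I read at the end of each move were never above about 6 N.

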